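# Thread the spoon out from under the hood and hold it over the spice box

### The arm

A 6-joint arm with a two-finger parallel gripper is mounted at the origin on the work surface. World frame = base frame: x ahead of the robot, y to its left, z up, the work surface at z = 0. Lengths are in m, angles in rad, forces in N, time in s.
With the tool pointing down it reaches from about 0.375 to 0.9 m from the base axis. Payload 3.1 kg.
Tool frame: the origin (TCP) lies midway between the tips of the shut fingers; the grasp point (between the pads) lies 19 mm behind it (manip.grasp_offset is the distance from the TCP to the grasp point, in m); z points along the fingers, y is the line along which they close (so a half turn about z gives the same grasp; the last joint's range is limited). The gripper opens to 85 mm and grips with 20 to 120 N. Pads are 22 mm wide; open, the fingers measure 114 mm over their backs; the gripper's body (76 mm by 85 mm) begins 54 mm behind the grasp point. The pads swing forward as they close: fully open they stand 13 mm farther back than shut.
Start: joints at [-1.383, 0.527, 1.433, -0, 1.181, -0.178], TCP at [0.224, -0.583, 0.231] pointing down, gripper open.
Joint ranges: [-3.08, 3.08], [-0.75, 2.2], [0.22, 2.44], [-1.43, 4.57], [0, 2.65], [-2.85, 2.85]. Speed limits (rad/s): [2.79, 2.79, 3.14, 3.14, 3.14, 3.14].

### API

Orientations are given as a unit quaternion [x, y, z, w].
In Python, from station import sensors, cams, order, manip gives the robot as it stands.
- The arm moves only by the tool move_arm, never from a script. Its argument "targets" is a list of rows, each an object of numbers: "dx", "dy", "dz": the shift along the world's x, y, z normalised to -1 to 1, where 1 is 25 mm; "rx", "ry", "rz": the turn, a rotation vector about the world's x, y, z normalised to -1 to 1, where 1 is 30 degrees. A call has exactly 10 rows; each row shifts and turns the commanded pose from where the row before left it; what a row does not reach is not made up. A row lasts 1/8 s, in which the tool goes at most 62.5 mm and 10.7 degrees, less where a joint would pass 70% of its speed; a pose out of reach is approached as far as the arm can. A call with a number of a shift or a turn outside -1 to 1 is refused whole. A call with a gripper value outside its range is refused whole. "claw" is the opening in per cent of the stroke, from 0 (shut) to 100 (fully open), set as the call begins (left out, the last holds). The fingers move at their own pace and stop on an object; "newtons" is the grip in N (left out, the last holds). Time passes only in rows, so rows that do not move let the fingers close, or fill a call up. It gives the time, the measured TCP pose, the force, the opening and the grip force at its end, in the units of the state.
- sensors.sense(): the state, without advancing time (a new reading comes with each control period).
- cams.snapshot(name): name is "scene" or "top" or "wrist"; returns the picture (384x512x3 uint8, red, green, blue); there is no depth.
- cams.camera_model(name): a dict with "fx", "fy", "cx", "cy" (pixels), "extrinsics" (4x4, takes a point from world to camera coordinates). Camera axes: x right, y down, z forward; pixel columns grow to the right and rows downward; lengths in m; the calibration is good to about 2 mm. A picture is of the moment at which its call begins: read the wrist's pose just before it. camera_model takes no time and is no camera call; for the wrist camera it gives the pose at the moment of the call.
- order.sign_off(): hands the job in; it is judged then, once.
The state is a dict: "t": time; "q": joint angles; "qd": joint speeds; "tau": joint torques, N m; "tcp_pos": TCP position; "tool_rot": TCP orientation; "force": force on the tool from outside, world axes, zero at the start; "ft_torque": the same for the moment, N m; "finger_gap": opening from 0.0 (shut) to 1.0 (fully open); "gripper_force": force on a finger pad.
Only numpy, scipy, OpenCV 4.12 (cv2) and the standard library are available. Lean on these libraries where they do the work, as an engineer would, in place of code of your own. Each camera call takes 0.05 s, during which the arm holds its last target. There are 200 camera calls.

### The job

Slide the blue cover of the white two-compartment organiser fully open, take the brass-toned spoon by its handle and tilt it handle-end up so that it comes out diagonally through the opening, its bowl drawn from under the fixed white hood. Finish while still holding the spoon in the gripper, still, roughly level and hollow side up, with its bowl above the open round steel spice box, clear of the box but no more than about 20 cm above it. Leave everything else where it stands.

Things in the scene. Friction and masses are not known exactly. Their poses are not given: they have to be found in the camera images.
- unit: White plastic organiser fixed to the slab, 233 (its x) x 242 (its y) x 58 mm high; origin at its underside's centre, z up. Floor top at z 5; all walls and the middle wall (along x at y = 0) 4 mm thick, 53 mm high. Two compartments side by side, each inside 225 long (x -112.5 to 112.5), 117 wide (centres y = -60.5, +60.5), 48 mm deep, roofed by a fixed white hood and a sliding blue cover.
- hood_edge (a point): On the organiser at (-25, 0, 53) mm: middle of the underside of the fixed hood's free edge. The white hood, 5 mm thick (z 53 to 58), roofs both compartments from the -x end to here. The blue cover, at the same height, roofs the rest; fully open it leaves an opening from x = -25 to +105 mm. Axes as the organiser's.
- cover (a joint): Sliding of the blue cover along the organiser's +x axis, away from the hood: 0 closed (its edge meets the hood), 0.13 m fully open at its stop. It starts nearly closed, has about 1.5 N of friction and stays where it is left; opened, it overhangs the organiser's +x end.
- cover_grip (a point): Centre of the black ridge handle on top of the blue cover: 12 mm thick along the organiser's x, 50 mm long along its y, 22 mm tall (11 mm above and below this point; the cover's top is 11 mm below it). It stands 14 mm behind the cover's edge. Its axes are parallel to the organiser's.
- spoon: Brass-toned steel spoon, loose, about 90 g, 200 mm long, lying hollow up in either compartment, bowl under the hood, +x roughly along the organiser's -x. Origin at mid-length on its underside; +x to the bowl tip (x = 100 mm), z up out of the hollow. Handle x = -100 to 0: straight, 11 wide, 12 tall (z 0 to 12); then a neck 8 wide, 10 tall. It balances within 15 mm of the origin.
- spoon_bowl (a point): Centre of the round bowl's rim, at (74, 0, 16) mm in the spoon's frame. The bowl is 52 mm across and 16 mm deep; its flat underside (z 0) is 26 mm across.
- spoon_end (a point): Handle end of the spoon, at (-100, 0, 6) mm in the spoon's frame.
- spice_box: Round steel spice box without its lid, 170 mm across, 60 mm high, 0.9 kg, with seven small empty cups fixed inside; it stands on the slab. Origin at the centre of its underside.
- tin: Small plain steel tin, 44 mm across and 36 mm high, standing in the other compartment of the organiser. Origin at the centre of its underside. Not to be moved.
- jar: Clear glass jar with a steel cap, 84 mm across, 140 mm high, on the slab. Origin at the centre of its underside. Not to be moved.
- tumbler: Steel tumbler, 68 mm across, 90 mm high, on the slab. Origin at the centre of its underside. Not to be moved.
- mill: Dark wooden pepper mill, 56 mm across, 140 mm high, on the slab. Origin at the centre of its underside. Not to be moved.
Not all that is in view belongs to the job. Leave any purple or red look-alike of the spice_box alone.

How it is judged:
By the outcome, as a careful person would: the job done as asked, in the order asked, and still so for the second after the job is handed in, while the arm keeps its last pose, push and grip.
It also fails if it takes over 53 s, if anything falls off the work surface, if the arm or the gripper's body presses on something with over 40 N, if the wrist force passes 120 N, or if a joint passes its speed limit or range.

## Working session

There is one attempt and no reset: what is moved stays moved. The work goes in short steps, Python scripts to look and compute and a tool call to move; the robot and the scene stay as the last step left them, time stands still between calls to the robot, and variables do not carry over. Pictures are saved under pics/ and viewed, at most 10 in all, crops included, and the job is handed in when it is done.

Besides the shell and the picture viewer there is one more tool, called after "Emit:" as name([rows], argument=value, ...), one row to a line, values as JSON. move_arm: Moves the arm, as the interface text tells. Scaled input: -1 to 1 covers 25 mm each way for a shift and 30 degrees each way for a turn. Its arguments: {"type":"object","properties":{"targets":{"type":"array"},"claw":{"type":"number"},"newtons":{"type":"number"}},"required":["targets"]}

```bash
mkdir -p pics; ls; python3 - <<'E'
from station import sensors,cams,order,manip
import cv2,numpy as np
print(manip.grasp_offset, sensors.sense())
a=cams.snapshot("scene");b=cams.snapshot("top")
cv2.imwrite("pics/scene.png",a[:,:,::-1]);cv2.imwrite("pics/top.png",b[:,:,::-1])
for n in("scene","top"):print(n,cams.camera_model(n))
E
```

```text
pics
0.0187 {'t': 0.0, 'q': array([-1.38250806e+00,  5.28460236e-01,  1.43396146e+00,  2.27868651e-05,
        1.18141133e+00, -1.78529608e-01]), 'qd': array([ 1.11002647e-04,  7.15799911e-05, -6.48466355e-05, -1.46052612e-04,
        1.73754729e-03, -6.16139405e-04]), 'tau': array([-9.60859688e-04, -4.42351878e+01, -1.78025508e+01, -2.99094054e-04,
        8.47911928e-03,  9.90312515e-06]), 'tcp_pos': array([ 0.22402773, -0.58266574,  0.23031847]), 'tool_rot': array([ 9.83227851e-01,  1.82378009e-01,  5.06982600e-06, -1.12022689e-03]), 'force': array([ 0.35199614, -0.26544784,  0.98371643]), 'ft_torque': array([-0.02278035, -0.03653915, -0.04714747]), 'gripper_force': 0.0, 'finger_gap': 0.998305737029065}
scene {'fx': 392.5070355390739, 'fy': 392.5070355390739, 'cx': 263.0032834634359, 'cy': 188.7471126084066, 'extrinsics': array([[-0.80354981,  0.59521709,  0.00493216,  0.5371841 ],
       [ 0.49790738,  0.67667511, -0.54240118, -0.2446318 ],
       [-0.32618393, -0.4333906 , -0.84010513,  1.54065303],
       [ 0.        ,  0.        ,  0.        ,  1.        ]])}
top {'fx': 407.74446676028214, 'fy': 407.74446676028214, 'cx': 252.8390366466888, 'cy': 192.50581872436504, 'extrinsics': array([[-0.03986551, -0.9991925 , -0.00500927, -0.00311737],
       [-0.97898081,  0.04006167, -0.19997908,  0.63376707],
       [ 0.20001827, -0.00306829, -0.97978736,  1.37824274],
       [ 0.        ,  0.        ,  0.        ,  1.        ]])}
```

View pics/scene.png

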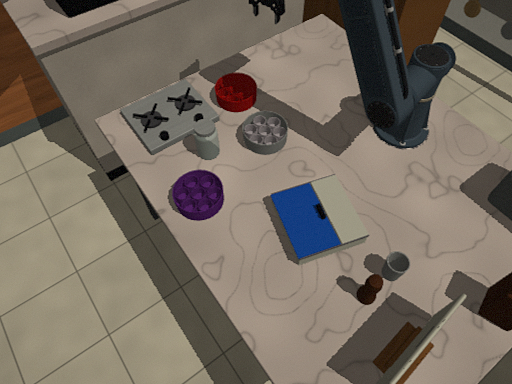

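View pics/top.png

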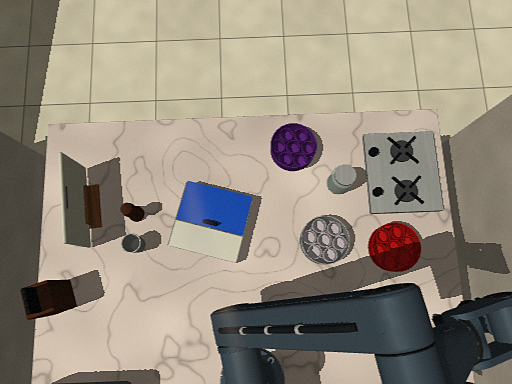

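The scene and top views show the organiser at top (212,222), with the blue cover towards far +x and the ridge at (212,222). The steel spice box is at (327,238), with the jar nearby at (342,178). The mill is at (132,211) and the tumbler at (133,243).

```bash
cat > h.py <<'E'
import cv2,numpy as np
def ray(m,u,v):
    E=m["extrinsics"];R=E[:3,:3];c=-R.T@E[:3,3]
    d=R.T@np.array([(u-m["cx"])/m["fx"],(v-m["cy"])/m["fy"],1]);return c,d
def onz(m,p,z):
    c,d=ray(m,*p);return c+d*(z-c[2])/d[2]
def proj(m,P):
    E=m["extrinsics"];p=E[:3,:3]@np.asarray(P)+E[:3,3];return np.array([m["fx"]*p[0]/p[2]+m["cx"],m["fy"]*p[1]/p[2]+m["cy"]])
def big(mask):
    c,_=cv2.findContours(mask.astype(np.uint8),cv2.RETR_EXTERNAL,cv2.CHAIN_APPROX_NONE);return max(c,key=cv2.contourArea)
E
python3 - <<'E'
from h import *
from station import cams
for n in("top","scene"):
    im=cv2.imread(f"pics/{n}.png").astype(int);m=cams.camera_model(n);b,g,r=im[...,0],im[...,1],im[...,2]
    mk=(b>90)&(b>2*r)&(b>1.5*g)&(r<60)
    c=big(mk);hull=cv2.convexHull(c)
    q=cv2.approxPolyDP(hull,6,True)[:,0]
    # refined: minAreaRect of the world-plane points
    W=np.array([onz(m,p,.058)[:2] for p in hull[:,0]],np.float32)
    print(n,len(c),cv2.contourArea(c),q.tolist(),[np.round(onz(m,p,.058)[:2],3).tolist() for p in q]);print(cv2.minAreaRect(W))
    x,y,w,h=cv2.boundingRect(c)
    fill=np.zeros(b.shape,np.uint8);cv2.drawContours(fill,[hull],-1,1,-1)
    dk=(im.max(2)<50)&(fill>0);ys,xs=np.nonzero(dk);u=(xs.mean(),ys.mean());print("handle",len(xs),u,onz(m,u,.069))
m=cams.camera_model("top")
im=cv2.imread("pics/top.png");g=cv2.medianBlur(cv2.cvtColor(im,cv2.COLOR_BGR2GRAY),3)
c=cv2.HoughCircles(g,cv2.HOUGH_GRADIENT,1,30,param1=100,param2=25,minRadius=20,maxRadius=32)[0]
for k in c:print(k,onz(m,k[:2],.06),onz(m,(k[0]+k[2],k[1]),.06)[1]-onz(m,k[:2],.06)[1])
for nm,p,z in(("jar",(342,174),.14),("tumbler",(133,242),.09),("mill",(127,209),.14)):print(nm,onz(m,p,z))
E
```

```text
top 310 2025.0 [[187, 182], [252, 197], [242, 234], [177, 218]] [[0.682, 0.205], [0.618, -0.025], [0.489, 0.015], [0.554, 0.241]]
((0.5865548253059387, 0.10948106646537781), (0.23979495465755463, 0.14119300246238708), 73.37828826904297)
handle 49 (np.float64(211.0612244897959), np.float64(222.40816326530611)) [0.53208841 0.12057803 0.069     ]
scene 215 2731.5 [[308, 183], [340, 243], [298, 258], [271, 195]] [[0.493, 0.017], [0.556, 0.245], [0.691, 0.206], [0.622, -0.019]]
((0.5898953080177307, 0.1123165488243103), (0.23990146815776825, 0.1414000540971756), 73.50557708740234)
handle 80 (np.float64(320.3875), np.float64(211.2125)) [0.53611546 0.12826468 0.069     ]
[292.5 146.5  23.5] [ 0.79831736 -0.17931565  0.06      ] -0.08513901903475973
[325.5 239.5  24.6] [ 0.45771216 -0.27347966  0.06      ] -0.08500991829778787
[394.5 246.5  25.7] [ 0.42412009 -0.50916531  0.06      ] -0.08835913334786294
jar [ 0.66899271 -0.33162266  0.14      ]
tumbler [0.47317902 0.38450718 0.09      ]
mill [0.57879343 0.39180444 0.14      ]
```

Emit:
move_arm([
  {"dx": 0.41,"dy": 0.94,"rz": 0.06},
  {"dx": 0.41,"dy": 0.94,"rz": 0.06},
  {"dx": 0.41,"dy": 0.94,"rz": 0.06},
  {"dx": 0.41,"dy": 0.94,"rz": 0.06},
  {"dx": 0.41,"dy": 0.94,"rz": 0.06},
  {"dx": 0.41,"dy": 0.94,"rz": 0.06},
  {"dx": 0.41,"dy": 0.94,"rz": 0.06},
  {"dx": 0.41,"dy": 0.94,"rz": 0.06},
  {"dx": 0.41,"dy": 0.94,"rz": 0.06},
  {"dx": 0.41,"dy": 0.94,"rz": 0.06},
], claw=50, newtons=50)

```text
schema error: expected keys dx, dy, dz, rx, ry, rz
```

Emit:
move_arm([
  {"dx": 0.41,"dy": 0.94,"rz": 0.06},
  {"dx": 0.41,"dy": 0.94,"rz": 0.06},
  {"dx": 0.41,"dy": 0.94,"rz": 0.06},
  {"dx": 0.41,"dy": 0.94,"rz": 0.06},
  {"dx": 0.41,"dy": 0.94,"rz": 0.06},
  {"dx": 0.41,"dy": 0.94,"rz": 0.06},
  {"dx": 0.41,"dy": 0.94,"rz": 0.06},
  {"dx": 0.41,"dy": 0.94,"rz": 0.06},
  {"dx": 0.41,"dy": 0.94,"rz": 0.06},
  {"dx": 0.41,"dy": 0.94,"rz": 0.06},
])

```text
schema error: expected keys dx, dy, dz, rx, ry, rz
```

Emit:
move_arm([
  {"dx": 0.42,"dy": 0.94,"rz": 0.06,"dz": -0.2},
  {"dx": 0.42,"dy": 0.94,"rz": 0.06,"dz": -0.2},
  {"dx": 0.42,"dy": 0.94,"rz": 0.06,"dz": -0.2},
  {"dx": 0.42,"dy": 0.94,"rz": 0.06,"dz": -0.2},
  {"dx": 0.42,"dy": 0.94,"rz": 0.06,"dz": -0.2},
  {"dx": 0.42,"dy": 0.94,"rz": 0.06,"dz": -0.2},
  {"dx": 0.42,"dy": 0.94,"rz": 0.06,"dz": -0.2},
  {"dx": 0.42,"dy": 0.94,"rz": 0.06,"dz": -0.2},
  {"dx": 0.42,"dy": 0.94,"rz": 0.05,"dz": -0.2},
  {"dx": 0.42,"dy": 0.94,"dz": -0.2},
])

```text
schema error: expected keys dx, dy, dz, rx, ry, rz
```

```bash
python3 - <<'E'
from h import *
from station import sensors,cams
from scipy.spatial.transform import Rotation as R
s=sensors.sense();m=cams.camera_model("wrist");im=cams.snapshot("wrist")[:,:,::-1];cv2.imwrite("pics/w1.png",im)
import pickle;pickle.dump(m,open("w1.pkl","wb"))
print(s['t'],s['tcp_pos'],R.from_quat(s['tool_rot']).as_matrix().round(3).tolist(),s['q'].round(2),s['finger_gap'])
print(m['extrinsics'].round(3).tolist(), proj(m,[.534,.1235,.08]))
E
```

```text
0.1 [ 0.22405203 -0.58276722  0.23042274] [[0.933, 0.359, -0.0], [0.359, -0.933, 0.002], [0.0, -0.002, -1.0]] [-1.38  0.53  1.43  0.    1.18 -0.18] 0.9979629480153375
[[0.359, -0.933, -0.001, -0.624], [-0.888, -0.342, 0.306, -0.039], [-0.286, -0.109, -0.952, 0.379], [0.0, 0.0, 0.0, 1.0]] [-925.4803302  -949.49121113]
```

View pics/w1.png

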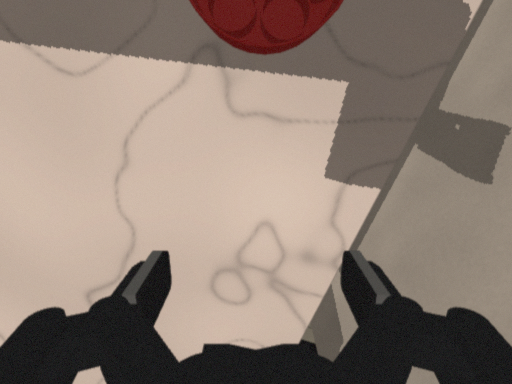

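The wrist view only shows the table and the red box. The moves were refused because all six keys are required in each row.

Emit:
move_arm([
  {"dx": 0.41,"dy": 0.94,"dz": 0,"rx": 0,"ry": 0,"rz": 0.06},
  {"dx": 0.41,"dy": 0.94,"dz": 0,"rx": 0,"ry": 0,"rz": 0.06},
  {"dx": 0.41,"dy": 0.94,"dz": 0,"rx": 0,"ry": 0,"rz": 0.06},
  {"dx": 0.41,"dy": 0.94,"dz": 0,"rx": 0,"ry": 0,"rz": 0.06},
  {"dx": 0.41,"dy": 0.94,"dz": 0,"rx": 0,"ry": 0,"rz": 0.06},
  {"dx": 0.41,"dy": 0.94,"dz": 0,"rx": 0,"ry": 0,"rz": 0.06},
  {"dx": 0.41,"dy": 0.94,"dz": 0,"rx": 0,"ry": 0,"rz": 0.06},
  {"dx": 0.41,"dy": 0.94,"dz": 0,"rx": 0,"ry": 0,"rz": 0.06},
  {"dx": 0.41,"dy": 0.94,"dz": 0,"rx": 0,"ry": 0,"rz": 0.06},
  {"dx": 0.41,"dy": 0.94,"dz": 0,"rx": 0,"ry": 0,"rz": 0.06},
], claw=50, newtons=50)

```text
t: 1.4
tcp_pos: [0.3272, -0.3469, 0.2314]
tool_rot: [0.942, 0.335, 0.0, 0.0]
force: [-0.2, -0.1, 0.0]
finger_gap: 0.497
gripper_force: 0.0
```

Emit:
move_arm([
  {"dx": 0.41,"dy": 0.94,"dz": 0,"rx": 0,"ry": 0,"rz": 0.06},
  {"dx": 0.41,"dy": 0.94,"dz": 0,"rx": 0,"ry": 0,"rz": 0.06},
  {"dx": 0.41,"dy": 0.94,"dz": 0,"rx": 0,"ry": 0,"rz": 0.06},
  {"dx": 0.41,"dy": 0.94,"dz": 0,"rx": 0,"ry": 0,"rz": 0.06},
  {"dx": 0.41,"dy": 0.94,"dz": 0,"rx": 0,"ry": 0,"rz": 0.06},
  {"dx": 0.41,"dy": 0.94,"dz": 0,"rx": 0,"ry": 0,"rz": 0.06},
  {"dx": 0.41,"dy": 0.94,"dz": 0,"rx": 0,"ry": 0,"rz": 0.06},
  {"dx": 0.41,"dy": 0.94,"dz": 0,"rx": 0,"ry": 0,"rz": 0.06},
  {"dx": 0.41,"dy": 0.94,"dz": 0,"rx": 0,"ry": 0,"rz": 0.06},
  {"dx": 0.41,"dy": 0.94,"dz": 0,"rx": 0,"ry": 0,"rz": 0.06},
])

```text
t: 2.65
tcp_pos: [0.4293, -0.1118, 0.2314]
tool_rot: [0.878, 0.478, 0.0, 0.0]
force: [0.1, 0.4, 0.1]
finger_gap: 0.498
gripper_force: 0.0
```

Emit:
move_arm([
  {"dx": 0.42,"dy": 0.94,"dz": -0.2,"rx": 0,"ry": 0,"rz": 0.06},
  {"dx": 0.42,"dy": 0.94,"dz": -0.2,"rx": 0,"ry": 0,"rz": 0.06},
  {"dx": 0.42,"dy": 0.94,"dz": -0.2,"rx": 0,"ry": 0,"rz": 0.06},
  {"dx": 0.42,"dy": 0.94,"dz": -0.2,"rx": 0,"ry": 0,"rz": 0.06},
  {"dx": 0.42,"dy": 0.94,"dz": -0.2,"rx": 0,"ry": 0,"rz": 0.06},
  {"dx": 0.42,"dy": 0.94,"dz": -0.2,"rx": 0,"ry": 0,"rz": 0.06},
  {"dx": 0.42,"dy": 0.94,"dz": -0.2,"rx": 0,"ry": 0,"rz": 0.06},
  {"dx": 0.42,"dy": 0.94,"dz": -0.2,"rx": 0,"ry": 0,"rz": 0.06},
  {"dx": 0.42,"dy": 0.94,"dz": -0.2,"rx": 0,"ry": 0,"rz": 0.05},
  {"dx": 0.42,"dy": 0.94,"dz": -0.2,"rx": 0,"ry": 0,"rz": 0},
])

```text
t: 3.9
tcp_pos: [0.534, 0.1231, 0.1812]
tool_rot: [0.804, 0.595, 0.0, 0.0]
force: [0.2, 0.5, -0.3]
finger_gap: 0.5
gripper_force: 0.0
```

```bash
python3 - <<'E'
from h import *
from station import sensors,cams
from scipy.spatial.transform import Rotation as R
s=sensors.sense();m=cams.camera_model("wrist");im=cams.snapshot("wrist")[:,:,::-1];cv2.imwrite("pics/w2.png",im)
print(s['t'],s['tcp_pos'],R.from_quat(s['tool_rot']).as_matrix().round(3).tolist(),s['q'].round(2),s['finger_gap'])
print(proj(m,[.534,.1235,.08]))
i=im.astype(int);b,g,r=i[...,0],i[...,1],i[...,2]
c=big((b>90)&(b>2*r)&(b>1.5*g));f=np.zeros(b.shape,np.uint8);cv2.drawContours(f,[cv2.convexHull(c)],-1,1,-1)
dk=((i.max(2)<60)&(f>0)).astype(np.uint8);c=big(dk);print(cv2.contourArea(c),cv2.minAreaRect(c))
W=np.array([onz(m,p,.08)[:2] for p in c[:,0]],np.float32);print(cv2.minAreaRect(W))
E
```

```text
3.9 [0.53398543 0.12313822 0.18119933] [[0.292, 0.956, 0.0], [0.956, -0.292, -0.0], [0.0, 0.0, -1.0]] [ 0.02  0.49  1.68 -0.    0.97  0.32] 0.4996920580252149
[254.95596039 195.55375088]
1270.5 ((328.5, 268.0), (54.0, 65.0), 90.0)
((0.5802114009857178, 0.03411155939102173), (0.0585203655064106, 0.06370752304792404), 74.49185943603516)
```

View pics/w2.png

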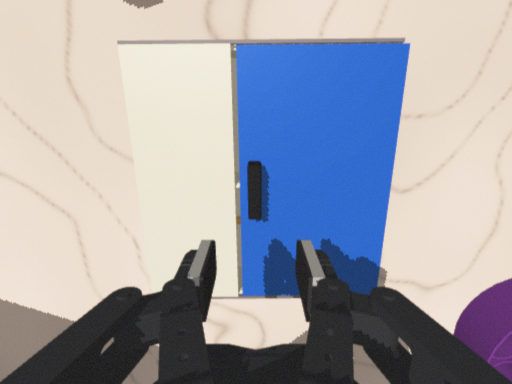

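The ridge is at (255,190), as predicted at (255,195). A hint of brass shows in the gap at (238,220), on the unit's −y side.

Emit:
move_arm([
  {"dx": 0,"dy": 0,"dz": -0.6,"rx": 0,"ry": 0,"rz": 0},
  {"dx": 0,"dy": 0,"dz": -0.6,"rx": 0,"ry": 0,"rz": 0},
  {"dx": 0,"dy": 0,"dz": -0.6,"rx": 0,"ry": 0,"rz": 0},
  {"dx": 0,"dy": 0,"dz": -0.6,"rx": 0,"ry": 0,"rz": 0},
  {"dx": 0,"dy": 0,"dz": -0.6,"rx": 0,"ry": 0,"rz": 0},
  {"dx": 0,"dy": 0,"dz": -0.6,"rx": 0,"ry": 0,"rz": 0},
  {"dx": 0,"dy": 0,"dz": -0.5,"rx": 0,"ry": 0,"rz": 0},
  {"dx": 0,"dy": 0,"dz": -0.3,"rx": 0,"ry": 0,"rz": 0},
  {"dx": 0,"dy": 0,"dz": -0.2,"rx": 0,"ry": 0,"rz": 0},
  {"dx": 0,"dy": 0,"dz": 0,"rx": 0,"ry": 0,"rz": 0},
])

```text
t: 5.2
tcp_pos: [0.5341, 0.1216, 0.0662]
tool_rot: [0.804, 0.594, -0.0, -0.0]
force: [0.2, -0.1, 0.0]
finger_gap: 0.499
gripper_force: 0.0
```

Emit:
move_arm([
  {"dx": 0,"dy": 0,"dz": 0,"rx": 0,"ry": 0,"rz": 0},
  {"dx": 0,"dy": 0,"dz": 0,"rx": 0,"ry": 0,"rz": 0},
  {"dx": 0,"dy": 0,"dz": 0,"rx": 0,"ry": 0,"rz": 0},
  {"dx": 0,"dy": 0,"dz": 0,"rx": 0,"ry": 0,"rz": 0},
  {"dx": 0.2,"dy": -0.06,"dz": 0,"rx": 0,"ry": 0,"rz": 0},
  {"dx": 0.4,"dy": -0.12,"dz": 0,"rx": 0,"ry": 0,"rz": 0},
  {"dx": 0.4,"dy": -0.12,"dz": 0,"rx": 0,"ry": 0,"rz": 0},
  {"dx": 0.4,"dy": -0.12,"dz": 0,"rx": 0,"ry": 0,"rz": 0},
  {"dx": 0.4,"dy": -0.12,"dz": 0,"rx": 0,"ry": 0,"rz": 0},
  {"dx": 0.2,"dy": -0.06,"dz": 0,"rx": 0,"ry": 0,"rz": 0},
], claw=0, newtons=40)

```text
t: 6.45
tcp_pos: [0.5847, 0.1067, 0.0668]
tool_rot: [0.804, 0.594, 0.0, 0.0]
force: [-1.0, 1.2, 6.5]
finger_gap: 0.13
gripper_force: 40.9
```

Emit:
move_arm([
  {"dx": 0.4,"dy": -0.12,"dz": 0,"rx": 0,"ry": 0,"rz": 0},
  {"dx": 0.4,"dy": -0.12,"dz": 0,"rx": 0,"ry": 0,"rz": 0},
  {"dx": 0.4,"dy": -0.12,"dz": 0,"rx": 0,"ry": 0,"rz": 0},
  {"dx": 0.4,"dy": -0.12,"dz": 0,"rx": 0,"ry": 0,"rz": 0},
  {"dx": 0.4,"dy": -0.12,"dz": 0,"rx": 0,"ry": 0,"rz": 0},
  {"dx": 0.3,"dy": -0.09,"dz": 0,"rx": 0,"ry": 0,"rz": 0},
  {"dx": 0.2,"dy": -0.06,"dz": 0,"rx": 0,"ry": 0,"rz": 0},
  {"dx": 0.1,"dy": -0.03,"dz": 0,"rx": 0,"ry": 0,"rz": 0},
  {"dx": 0.1,"dy": -0.03,"dz": 0,"rx": 0,"ry": 0,"rz": 0},
  {"dx": 0.06,"dy": -0.02,"dz": 0,"rx": 0,"ry": 0,"rz": 0},
])

```text
t: 7.7
tcp_pos: [0.6527, 0.0865, 0.0669]
tool_rot: [0.804, 0.594, -0.0, -0.001]
force: [-4.5, 3.7, 7.7]
finger_gap: 0.125
gripper_force: 41.2
```

```bash
python3 - <<'E'
from station import sensors
s=sensors.sense();print(s['tcp_pos'],s['force'])
E
```

```text
[0.65270621 0.08654917 0.0668525 ] [-4.54849309  3.69315382  7.69623208]
```

Emit:
move_arm([
  {"dx": 0.04,"dy": -0.012,"dz": 0,"rx": 0,"ry": 0,"rz": 0},
  {"dx": 0.04,"dy": -0.012,"dz": 0,"rx": 0,"ry": 0,"rz": 0},
  {"dx": 0.04,"dy": -0.012,"dz": 0,"rx": 0,"ry": 0,"rz": 0},
  {"dx": 0.04,"dy": -0.012,"dz": 0,"rx": 0,"ry": 0,"rz": 0},
  {"dx": 0.04,"dy": -0.012,"dz": 0,"rx": 0,"ry": 0,"rz": 0},
  {"dx": 0.04,"dy": -0.012,"dz": 0,"rx": 0,"ry": 0,"rz": 0},
  {"dx": 0,"dy": 0,"dz": 0,"rx": 0,"ry": 0,"rz": 0},
  {"dx": 0,"dy": 0,"dz": 0,"rx": 0,"ry": 0,"rz": 0},
  {"dx": 0,"dy": 0,"dz": 0,"rx": 0,"ry": 0,"rz": 0},
  {"dx": 0,"dy": 0,"dz": 0,"rx": 0,"ry": 0,"rz": 0},
])

```text
t: 8.95
tcp_pos: [0.6528, 0.0865, 0.0668]
tool_rot: [0.804, 0.594, -0.005, -0.005]
force: [-11.9, 4.8, 15.1]
finger_gap: 0.126
gripper_force: 42.1
```

Emit:
move_arm([
  {"dx": -0.1,"dy": 0.03,"dz": 0,"rx": 0,"ry": 0,"rz": 0},
  {"dx": -0.14,"dy": 0.04,"dz": 0,"rx": 0,"ry": 0,"rz": 0},
  {"dx": 0,"dy": 0,"dz": 0,"rx": 0,"ry": 0,"rz": 0},
  {"dx": 0,"dy": 0,"dz": 0.4,"rx": 0,"ry": 0,"rz": 0},
  {"dx": 0,"dy": 0,"dz": 0.8,"rx": 0,"ry": 0,"rz": 0},
  {"dx": 0,"dy": 0,"dz": 0.9,"rx": 0,"ry": 0,"rz": -0.3},
  {"dx": -0.3,"dy": -0.1,"dz": 0.9,"rx": 0,"ry": 0,"rz": -0.33},
  {"dx": -0.3,"dy": -0.1,"dz": 0.9,"rx": 0,"ry": 0,"rz": -0.33},
  {"dx": -0.3,"dy": -0.1,"dz": 0.9,"rx": 0,"ry": 0,"rz": -0.33},
  {"dx": -0.3,"dy": -0.1,"dz": 0.6,"rx": 0,"ry": 0,"rz": -0.33},
], claw=45)

```text
t: 10.2
tcp_pos: [0.624, 0.0756, 0.2045]
tool_rot: [0.978, 0.208, 0.002, 0.001]
force: [-0.5, -0.2, 0.3]
finger_gap: 0.45
gripper_force: 0.0
```

Emit:
move_arm([
  {"dx": -0.3,"dy": -0.2,"dz": 0,"rx": 0,"ry": 0,"rz": -0.33},
  {"dx": -0.3,"dy": -0.2,"dz": 0,"rx": 0,"ry": 0,"rz": -0.33},
  {"dx": -0.3,"dy": -0.2,"dz": 0,"rx": 0,"ry": 0,"rz": -0.33},
  {"dx": -0.4,"dy": -0.2,"dz": 0,"rx": 0,"ry": 0,"rz": -0.33},
  {"dx": -0.4,"dy": -0.2,"dz": 0,"rx": 0,"ry": 0,"rz": -0.06},
  {"dx": -0.4,"dy": -0.1,"dz": 0,"rx": 0,"ry": 0,"rz": 0},
  {"dx": -0.4,"dy": -0.1,"dz": 0,"rx": 0,"ry": 0,"rz": 0},
  {"dx": -0.2,"dy": 0,"dz": 0,"rx": 0,"ry": 0,"rz": 0},
  {"dx": 0,"dy": 0,"dz": 0,"rx": 0,"ry": 0,"rz": 0},
  {"dx": 0,"dy": 0,"dz": 0,"rx": 0,"ry": 0,"rz": 0},
])

```text
t: 11.45
tcp_pos: [0.5561, 0.0459, 0.2013]
tool_rot: [0.989, -0.148, 0.0, -0.0]
force: [0.6, -0.8, 0.5]
finger_gap: 0.449
gripper_force: 0.0
```

```bash
python3 - <<'E'
from h import *
from station import sensors,cams
from scipy.spatial.transform import Rotation as R
import pickle
s=sensors.sense();m=cams.camera_model("wrist");im=cams.snapshot("wrist")[:,:,::-1];cv2.imwrite("pics/w3.png",im)
pickle.dump(m,open("w3.pkl","wb"))
print(s['t'],s['tcp_pos'],R.from_quat(s['tool_rot']).as_matrix().round(3).tolist(),s['q'].round(2),s['finger_gap'])
t=cams.snapshot("top")[:,:,::-1];cv2.imwrite("pics/top2.png",t)
o=np.array([.5387,.1205]);X=np.array([.958,-.286]);Y=np.array([.286,.958])
for c in((-25,117,.058),(-25,-117,.058),(105,-117,.058),(105,117,.058)):
    print(c,proj(m,[*(o+c[0]/1e3*X+c[1]/1e3*Y),c[2]]).round())
E
```

```text
11.45 [0.55610887 0.04588112 0.20134562] [[0.956, -0.293, 0.001], [-0.293, -0.956, -0.0], [0.001, -0.0, -1.0]] [-0.12  0.48  1.63  0.    1.03  1.75] 0.4486442783783362
(-25, 117, 0.058) [ 84. 242.]
(-25, -117, 0.058) [303. 240.]
(105, -117, 0.058) [309. 114.]
(105, 117, 0.058) [ 58. 116.]
```

View pics/w3.png

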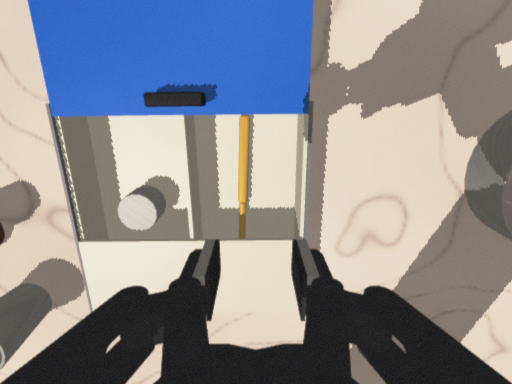

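The opening matches the predicted frame: the hood edge is at row 241 and the cover edge at row 115. The spoon handle runs from (244,116) to (242,204), with the neck continuing under the hood. The tin is at (137,210) in the other compartment.

```bash
python3 - <<'E'
from h import *
import pickle
m=pickle.load(open("w3.pkl","rb"));i=cv2.imread("pics/w3.png").astype(int);b,g,r=i[...,0],i[...,1],i[...,2]
mk=(r>1.4*b+20)&(r>90)&(g>1.1*b);mk[260:]=0
c=big(mk);print(cv2.boundingRect(c),cv2.contourArea(c))
o=np.array([.5387,.1205]);X=np.array([.958,-.286]);Y=np.array([.286,.958])
f=np.zeros(mk.shape,np.uint8);cv2.drawContours(f,[c],-1,1,-1)
for v in(116,120,140,160,180,195,203,208,230):
    xs=np.nonzero(f[v])[0];
    if len(xs)==0:continue
    p=onz(m,(xs.mean(),v),.017)[:2];d=p-o;w=np.linalg.norm(onz(m,(xs.max()+.5,v),.017)-onz(m,(xs.min()-.5,v),.017))
    print(v,xs.min(),xs.max(),p.round(4),"unit",(1e3*d@X).round(1),(1e3*d@Y).round(1),"w",(w*1e3).round(1))
E
```

```text
(238, 115, 12, 123) 942.5
116 240 248 [0.6206 0.0388] unit 101.8 -54.9 w 9.6
120 240 249 [0.6165 0.0395] unit 97.7 -55.3 w 10.7
140 239 248 [0.5965 0.047 ] unit 76.4 -53.8 w 11.0
160 239 247 [0.5756 0.0543] unit 54.3 -52.8 w 10.1
180 239 247 [0.5536 0.0614] unit 31.2 -52.4 w 10.3
195 238 247 [0.5367 0.0674] unit 13.2 -51.4 w 11.6
203 239 245 [0.5275 0.071 ] unit 3.4 -50.6 w 8.2
208 239 245 [0.5216 0.0729] unit -2.8 -50.5 w 8.2
230 239 244 [0.4949 0.0821] unit -31.0 -49.3 w 7.2
```

Emit:
move_arm([
  {"dx": 0.31,"dy": 0.2,"dz": -0.9,"rx": 0,"ry": 0,"rz": -0.067},
  {"dx": 0.31,"dy": 0.19,"dz": -0.9,"rx": 0,"ry": 0,"rz": 0},
  {"dx": 0,"dy": 0,"dz": -0.9,"rx": 0,"ry": 0,"rz": 0},
  {"dx": 0,"dy": 0,"dz": -0.9,"rx": 0,"ry": 0,"rz": 0},
  {"dx": 0,"dy": 0,"dz": -0.9,"rx": 0,"ry": 0,"rz": 0},
  {"dx": 0,"dy": 0,"dz": -0.9,"rx": 0,"ry": 0,"rz": 0},
  {"dx": 0,"dy": 0,"dz": -0.9,"rx": 0,"ry": 0,"rz": 0},
  {"dx": 0,"dy": 0,"dz": -0.6,"rx": 0,"ry": 0,"rz": 0},
  {"dx": 0,"dy": 0,"dz": -0.4,"rx": 0,"ry": 0,"rz": 0},
  {"dx": 0,"dy": 0,"dz": -0.3,"rx": 0,"ry": 0,"rz": 0},
])

```text
t: 12.8
tcp_pos: [0.5715, 0.0556, 0.011]
tool_rot: [0.986, -0.166, 0.0, -0.0]
force: [-0.3, 1.6, 0.5]
finger_gap: 0.45
gripper_force: 0.0
```

Emit:
move_arm([
  {"dx": 0,"dy": 0,"dz": -0.05,"rx": 0,"ry": 0,"rz": 0},
  {"dx": 0,"dy": 0,"dz": 0,"rx": 0,"ry": 0,"rz": 0},
  {"dx": 0,"dy": 0,"dz": 0,"rx": 0,"ry": 0,"rz": 0},
  {"dx": 0,"dy": 0,"dz": 0,"rx": 0,"ry": 0,"rz": 0},
  {"dx": 0,"dy": 0,"dz": 0,"rx": 0,"ry": 0,"rz": 0},
  {"dx": 0,"dy": 0,"dz": 0,"rx": 0,"ry": 0,"rz": 0},
  {"dx": 0,"dy": 0,"dz": 0,"rx": 0,"ry": 0,"rz": 0},
  {"dx": 0,"dy": 0,"dz": 0,"rx": 0,"ry": 0,"rz": 0},
  {"dx": 0,"dy": 0,"dz": 0,"rx": 0,"ry": 0,"rz": 0},
  {"dx": 0,"dy": 0,"dz": 0,"rx": 0,"ry": 0,"rz": 0},
], claw=0, newtons=80)

```text
t: 14.05
tcp_pos: [0.5715, 0.0555, 0.0104]
tool_rot: [0.986, -0.166, 0.0, -0.0]
force: [-1.2, 0.2, 6.0]
finger_gap: 0.091
gripper_force: 79.7
```

Emit:
move_arm([
  {"dx": -0.056,"dy": 0.019,"dz": 0.211,"rx": -0.024,"ry": -0.0694,"rz": 0},
  {"dx": -0.056,"dy": 0.019,"dz": 0.211,"rx": -0.024,"ry": -0.0694,"rz": 0},
  {"dx": -0.056,"dy": 0.019,"dz": 0.211,"rx": -0.024,"ry": -0.0694,"rz": 0},
  {"dx": -0.056,"dy": 0.019,"dz": 0.211,"rx": -0.024,"ry": -0.0694,"rz": 0},
  {"dx": -0.056,"dy": 0.019,"dz": 0.211,"rx": -0.024,"ry": -0.0694,"rz": 0},
  {"dx": -0.091,"dy": 0.031,"dz": 0.202,"rx": -0.024,"ry": -0.0694,"rz": 0},
  {"dx": -0.091,"dy": 0.031,"dz": 0.202,"rx": -0.024,"ry": -0.0694,"rz": 0},
  {"dx": -0.091,"dy": 0.031,"dz": 0.202,"rx": -0.024,"ry": -0.0694,"rz": 0},
  {"dx": -0.091,"dy": 0.031,"dz": 0.202,"rx": -0.024,"ry": -0.0694,"rz": 0},
  {"dx": -0.091,"dy": 0.031,"dz": 0.202,"rx": -0.024,"ry": -0.0694,"rz": 0},
])

```text
t: 15.3
tcp_pos: [0.5522, 0.0619, 0.0613]
tool_rot: [0.968, -0.163, 0.188, 0.032]
force: [0.8, -1.0, -0.6]
finger_gap: 0.094
gripper_force: 79.0
```

```bash
python3 - <<'E'
from h import *
from station import sensors,cams
from scipy.spatial.transform import Rotation as R
s=sensors.sense();print(s['t'],s['tcp_pos'],R.from_quat(s['tool_rot']).as_matrix().round(3).tolist(),s['force'],s['finger_gap'],s['gripper_force'])
a=cams.snapshot("wrist")[:,:,::-1];b=cams.snapshot("scene")[:,:,::-1]
c=cv2.resize(b[130:290,220:400],(432,384),interpolation=cv2.INTER_CUBIC)
cv2.imwrite("pics/w4.png",np.hstack([cv2.resize(a,(368,276)),cv2.resize(c,(310,276))]))
E
```

```text
15.3 [0.55224461 0.0619125  0.06131199] [[0.876, -0.327, 0.354], [-0.303, -0.945, -0.123], [0.375, -0.0, -0.927]] [ 0.7752944  -1.01205415 -0.59980446] 0.09446524153788487 78.96341800689697
```

View pics/w4.png

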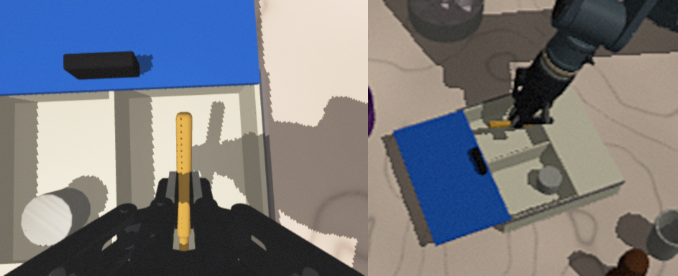

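The wrist half shows the handle held between the pads with its end up at (183,115) and a shadow beneath. The scene half shows the cover fully open and the tin untouched.

Emit:
move_arm([
  {"dx": 0.189,"dy": -0.065,"dz": 0.036,"rx": 0,"ry": 0,"rz": 0},
  {"dx": 0.189,"dy": -0.065,"dz": 0.036,"rx": 0,"ry": 0,"rz": 0},
  {"dx": 0.189,"dy": -0.065,"dz": 0.036,"rx": 0,"ry": 0,"rz": 0},
  {"dx": 0.189,"dy": -0.065,"dz": 0.036,"rx": 0,"ry": 0,"rz": 0},
  {"dx": 0.189,"dy": -0.065,"dz": 0.036,"rx": 0,"ry": 0,"rz": 0},
  {"dx": 0.189,"dy": -0.065,"dz": 0.036,"rx": 0,"ry": 0,"rz": 0},
  {"dx": 0.189,"dy": -0.065,"dz": 0.036,"rx": 0,"ry": 0,"rz": 0},
  {"dx": 0.189,"dy": -0.065,"dz": 0.036,"rx": 0,"ry": 0,"rz": 0},
  {"dx": 0.189,"dy": -0.065,"dz": 0.036,"rx": 0,"ry": 0,"rz": 0},
  {"dx": 0.189,"dy": -0.065,"dz": 0.036,"rx": 0,"ry": 0,"rz": 0},
])

```text
t: 16.65
tcp_pos: [0.6003, 0.0455, 0.0707]
tool_rot: [0.968, -0.163, 0.188, 0.032]
force: [-0.1, -0.1, -1.8]
finger_gap: 0.094
gripper_force: 79.0
```

Emit:
move_arm([
  {"dx": -0.082,"dy": 0.028,"dz": 0.161,"rx": -0.0217,"ry": -0.063,"rz": 0},
  {"dx": -0.082,"dy": 0.028,"dz": 0.161,"rx": -0.0217,"ry": -0.063,"rz": 0},
  {"dx": -0.082,"dy": 0.028,"dz": 0.161,"rx": -0.0217,"ry": -0.063,"rz": 0},
  {"dx": -0.082,"dy": 0.028,"dz": 0.161,"rx": -0.0217,"ry": -0.063,"rz": 0},
  {"dx": 0.315,"dy": -0.109,"dz": 0.193,"rx": 0,"ry": 0,"rz": 0},
  {"dx": 0.315,"dy": -0.109,"dz": 0.193,"rx": 0,"ry": 0,"rz": 0},
  {"dx": 0.315,"dy": -0.109,"dz": 0.193,"rx": 0,"ry": 0,"rz": 0},
  {"dx": 0.315,"dy": -0.109,"dz": 0.193,"rx": 0,"ry": 0,"rz": 0},
  {"dx": 0.315,"dy": -0.109,"dz": 0.193,"rx": 0,"ry": 0,"rz": 0},
  {"dx": 0.315,"dy": -0.109,"dz": 0.193,"rx": 0,"ry": 0,"rz": 0},
])

```text
t: 17.9
tcp_pos: [0.6474, 0.0307, 0.1272]
tool_rot: [0.955, -0.161, 0.245, 0.039]
force: [0.6, 0.2, -1.6]
finger_gap: 0.094
gripper_force: 79.0
```

```bash
python3 - <<'E'
from h import *
from station import sensors,cams
s=sensors.sense();print(s['t'],s['tcp_pos'],s['force'],s['finger_gap'])
b=cams.snapshot("scene")[:,:,::-1];a=cams.snapshot("top")[:,:,::-1]
cv2.imwrite("pics/s5.png",np.hstack([cv2.resize(b[120:280,220:400],None,fx=2.2,fy=2.2),cv2.resize(a[170:330,150:310],None,fx=2.2,fy=2.2)]))
E
```

```text
17.9 [0.64742664 0.03074673 0.12719496] [ 0.57932668  0.22875495 -1.63881605] 0.0939112125768781
```

View pics/s5.png

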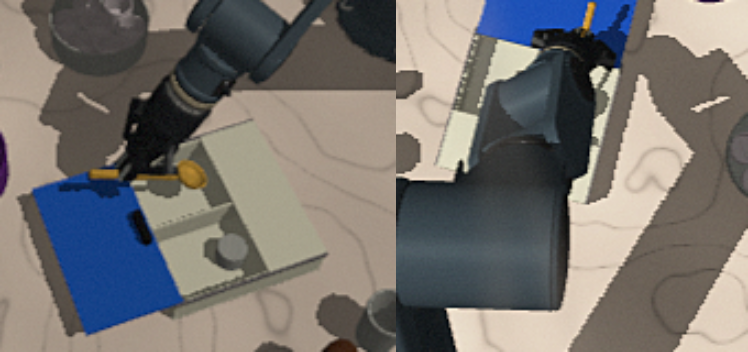

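The bowl (crop 192,175) is now out from under the hood and inside the opening, and the wrist forces are near zero. Next I lift, level and carry.

Emit:
move_arm([
  {"dx": 0.2,"dy": -0.07,"dz": 0.2,"rx": 0,"ry": 0,"rz": 0},
  {"dx": 0.2,"dy": -0.07,"dz": 0.3,"rx": 0,"ry": 0,"rz": 0},
  {"dx": 0,"dy": 0,"dz": 0.7,"rx": 0,"ry": 0,"rz": 0},
  {"dx": 0,"dy": 0,"dz": 0.9,"rx": 0,"ry": 0,"rz": 0},
  {"dx": 0,"dy": 0,"dz": 0.9,"rx": 0,"ry": 0,"rz": 0},
  {"dx": 0,"dy": 0,"dz": 0.8,"rx": 0,"ry": 0,"rz": 0},
  {"dx": 0,"dy": 0,"dz": 0.5,"rx": 0.0815,"ry": 0.2365,"rz": 0},
  {"dx": 0,"dy": 0,"dz": 0.3,"rx": 0.0815,"ry": 0.2365,"rz": 0},
  {"dx": 0,"dy": 0,"dz": 0,"rx": 0.0815,"ry": 0.2365,"rz": 0},
  {"dx": 0,"dy": 0,"dz": 0,"rx": 0.0815,"ry": 0.2365,"rz": 0},
])

```text
t: 19.25
tcp_pos: [0.6566, 0.0279, 0.2423]
tool_rot: [0.986, -0.165, -0.012, -0.004]
force: [0.8, 0.6, -1.1]
finger_gap: 0.092
gripper_force: 79.0
```

Emit:
move_arm([
  {"dx": -0.28,"dy": -0.4,"dz": 0,"rx": 0,"ry": 0,"rz": 0.132},
  {"dx": -0.28,"dy": -0.4,"dz": 0,"rx": 0,"ry": 0,"rz": 0.132},
  {"dx": -0.28,"dy": -0.4,"dz": 0,"rx": 0,"ry": 0,"rz": 0.132},
  {"dx": -0.28,"dy": -0.4,"dz": 0,"rx": 0,"ry": 0,"rz": 0.132},
  {"dx": -0.28,"dy": -0.4,"dz": 0,"rx": 0,"ry": 0,"rz": 0.132},
  {"dx": -0.28,"dy": -0.4,"dz": 0,"rx": 0,"ry": 0,"rz": 0.132},
  {"dx": -0.28,"dy": -0.4,"dz": 0,"rx": 0,"ry": 0,"rz": 0.132},
  {"dx": -0.28,"dy": -0.4,"dz": 0,"rx": 0,"ry": 0,"rz": 0.132},
  {"dx": -0.28,"dy": -0.4,"dz": 0,"rx": 0,"ry": 0,"rz": 0.132},
  {"dx": -0.28,"dy": -0.4,"dz": 0,"rx": 0,"ry": 0,"rz": 0.132},
])

```text
t: 20.5
tcp_pos: [0.5862, -0.0724, 0.2412]
tool_rot: [0.984, 0.179, -0.011, 0.0]
force: [-0.2, 0.2, -1.7]
finger_gap: 0.091
gripper_force: 79.0
```

Emit:
move_arm([
  {"dx": -0.28,"dy": -0.4,"dz": -0.2,"rx": 0,"ry": 0,"rz": 0.132},
  {"dx": -0.28,"dy": -0.4,"dz": -0.4,"rx": 0,"ry": 0,"rz": 0.132},
  {"dx": -0.28,"dy": -0.4,"dz": -0.4,"rx": 0,"ry": 0,"rz": 0.132},
  {"dx": -0.28,"dy": -0.4,"dz": -0.4,"rx": 0,"ry": 0,"rz": 0.132},
  {"dx": -0.28,"dy": -0.4,"dz": -0.4,"rx": 0,"ry": 0,"rz": 0.132},
  {"dx": -0.28,"dy": -0.4,"dz": -0.4,"rx": 0,"ry": 0,"rz": 0.132},
  {"dx": -0.28,"dy": -0.4,"dz": -0.4,"rx": 0,"ry": 0,"rz": 0.132},
  {"dx": -0.28,"dy": -0.4,"dz": -0.2,"rx": 0,"ry": 0,"rz": 0.132},
  {"dx": -0.28,"dy": -0.4,"dz": -0.1,"rx": 0,"ry": 0,"rz": 0.132},
  {"dx": -0.2,"dy": -0.3,"dz": 0,"rx": 0,"ry": 0,"rz": 0.1},
])

```text
t: 21.75
tcp_pos: [0.5181, -0.17, 0.1685]
tool_rot: [0.869, 0.494, -0.01, 0.004]
force: [-0.6, 0.1, -0.8]
finger_gap: 0.091
gripper_force: 79.0
```

```bash
python3 - <<'E'
from h import *
from station import sensors,cams
from scipy.spatial.transform import Rotation as R
s=sensors.sense();print(s['t'],s['tcp_pos'],R.from_quat(s['tool_rot']).as_matrix().round(3).tolist(),s['force'],s['finger_gap'])
b=cams.snapshot("scene")[:,:,::-1];a=cams.snapshot("top")[:,:,::-1];w=cams.snapshot("wrist")[:,:,::-1]
cv2.imwrite("pics/s6.png",np.hstack([cv2.resize(b[60:240,190:370],(390,390)),cv2.resize(a[170:320,250:400],(390,390))]))
cv2.imwrite("pics/top6.png",a);cv2.imwrite("pics/sc6.png",b)
for n in("scene","top"):
    m=cams.camera_model(n);p=s['tcp_pos'];h=R.from_quat(s['tool_rot']).as_matrix()[:,0]
    B=p-.118*h+[0,0,.011];print(n,B,"bowl",proj(m,B),"end",proj(m,p+.056*h),"box",proj(m,[.458,-.273,.06]))
E
```

```text
21.75 [ 0.51809267 -0.16996127  0.16853781] [[0.511, 0.859, -0.014], [0.859, -0.512, -0.016], [-0.021, -0.003, -1.0]] [-0.55907358  0.13666828 -0.82404104] 0.09110660714954337
scene [ 0.45774852 -0.2713334   0.18204261] bowl [265.5377756  102.18140991] end [271.05816724 143.89714424] box [264.87546449 125.83855738]
top [ 0.45774852 -0.2713334   0.18204261] bowl [331.35339014 236.16361536] end [282.40428436 211.03913281] box [325.35539042 239.42230812]
```

View pics/s6.png

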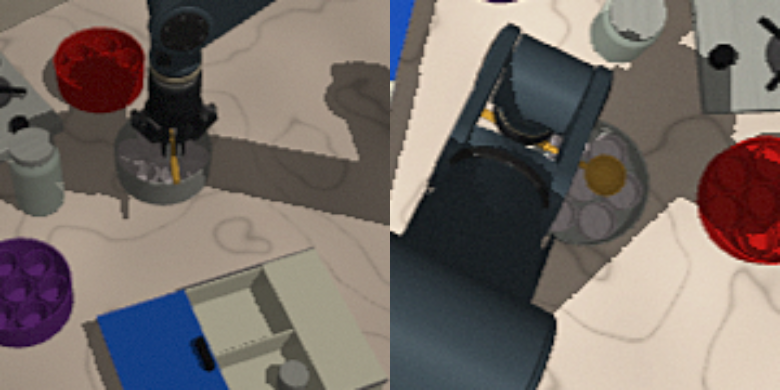

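The top half shows the bowl at about (333,237) against a predicted (331,236), over the steel box. In the scene half the handle end is where a level spoon predicts it. The jar, tin and organiser look undisturbed. I let the arm settle, then hand in.

Emit:
move_arm([
  {"dx": 0,"dy": 0,"dz": 0,"rx": 0,"ry": 0,"rz": 0},
  {"dx": 0,"dy": 0,"dz": 0,"rx": 0,"ry": 0,"rz": 0},
  {"dx": 0,"dy": 0,"dz": 0,"rx": 0,"ry": 0,"rz": 0},
  {"dx": 0,"dy": 0,"dz": 0,"rx": 0,"ry": 0,"rz": 0},
  {"dx": 0,"dy": 0,"dz": 0,"rx": 0,"ry": 0,"rz": 0},
  {"dx": 0,"dy": 0,"dz": 0,"rx": 0,"ry": 0,"rz": 0},
  {"dx": 0,"dy": 0,"dz": 0,"rx": 0,"ry": 0,"rz": 0},
  {"dx": 0,"dy": 0,"dz": 0,"rx": 0,"ry": 0,"rz": 0},
  {"dx": 0,"dy": 0,"dz": 0,"rx": 0,"ry": 0,"rz": 0},
  {"dx": 0,"dy": 0,"dz": 0,"rx": 0,"ry": 0,"rz": 0},
])

```text
t: 23.15
tcp_pos: [0.5187, -0.1702, 0.1688]
tool_rot: [0.869, 0.494, -0.01, 0.004]
force: [-0.0, 0.2, 0.3]
finger_gap: 0.091
gripper_force: 79.0
```

```bash
python3 -c "
from station import order
print(order.sign_off())"
```

```text
the job is handed in; nothing more can be done
None
```

I handed the job in at about 23 s: the cover is open to its stop, and the spoon is out and held still and roughly level, hollow side up, its bowl about 10 cm above the steel spice box; no verdict came back.

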